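# Latch the curing chamber and hold its run paddle level

### The arm

A 6-joint arm with a two-finger parallel gripper is mounted at the origin on the work surface. World frame = base frame: x ahead of the robot, y to its left, z up, the work surface at z = 0. Lengths are in mm, angles in rad, forces in N, time in s.
With the tool pointing down it reaches from about 300 to 775 mm from the base axis. Payload 14.6 kg.
Tool frame: the origin (TCP) lies at the very end of the fingers, on their centre line; the grasp point (between the pads) lies 19 mm behind it (grip_point_offset is the distance from the TCP to the grasp point, in mm); z points along the fingers, y is the line along which they close (so a half turn about z gives the same grasp; the last joint's range is limited). The gripper opens to 94 mm and grips with 3 to 60 N. Pads are 16 mm wide; open, the fingers measure 119 mm over their backs; the gripper's body (75 mm by 177 mm) begins 78 mm behind the grasp point.
Start: joints at [-1.375, 0.3, 1.521, -0, 1.321, -0.067], TCP at [142.875, -531.108, 177.046] pointing down, gripper open.
Joint ranges: [-3.03, 3.03], [-0.79, 2.21], [0.23, 2.52], [-1.04, 4.18], [0, 3.07], [-2.55, 2.55]. Speed limits (rad/s): [2.22, 2.22, 2.57, 3.14, 3.14, 3.14].

### API

Orientations are given as [roll, pitch, yaw] about the fixed x, y, z axes, in that order (R = Rz(yaw) Ry(pitch) Rx(roll)).
In Python, from cell import read_state, camera, camera_info, sign_off, grip_point_offset gives the robot as it stands.
- The arm moves only by the shell command python3 -m handwheel 'ROWS' [FORCE]. ROWS is text: rows parted by semicolons, each of 5 numbers parted by spaces: the shift along the world's x, y, z in units of 40 mm (1.0 is 40 mm), then the turn about the world's z in units of 5 degrees (1.0 is 5 degrees), then the closure, from 0 (fully open) to 1 (shut). In form: dx dy dz yaw gripper; .... A call has 1 to 12 rows; each row shifts and turns the commanded pose from where the row before left it; what a row does not reach is not made up. A row lasts 1/12 s, in which the tool goes at most 41.7 mm and 7.16 degrees, less where a joint would pass 70% of its speed; a pose out of reach is approached as far as the arm can. A call is refused whole if a number of a shift passes 1 or a number of a turn 1, either way. A call with a gripper value outside its range is refused whole. The fingers move at their own pace and stop on an object; FORCE is the grip in N (left out, the last holds). Time passes only in rows, so rows that do not move let the fingers close. It gives the time, the measured TCP pose, the force, the opening and the grip force at its end, in the units of the state.
- read_state(): the state, without advancing time (a new reading comes with each control period).
- camera(name): name is "scene" or "top" or "wrist"; returns (picture, depth): 400x640x3 uint8, red, green, blue; 400x640 float32, mm along the optical axis (not along the pixel's ray), 0 where there is no reading.
- camera_info(name): a dict with "intrinsics" (3x3 intrinsics, pixels), "world_from_camera" (4x4, takes a point from camera to world coordinates). Camera axes: x right, y down, z forward; pixel columns grow to the right and rows downward; lengths in mm; the calibration is good to about 2 mm. A picture is of the moment at which its call begins: read the wrist's pose just before it. camera_info takes no time and is no camera call; for the wrist camera it gives the pose at the moment of the call.
- sign_off(): hands the job in; it is judged then, once.
The state is a dict: "clock": time; "joints": joint angles; "qd": joint speeds; "effort": joint torques, N m; "eef_pos": TCP position; "eef_rot": TCP orientation; "wrist_force": force on the tool from outside, world axes, zero at the start; "moment": the same for the moment, N m; "finger_gap": finger opening in mm; "finger_force": force on a finger pad.
Only numpy, scipy, OpenCV 4.12 (cv2) and the standard library are available. Lean on these libraries where they do the work, as an engineer would, in place of code of your own. Each camera call takes 0.05 s, during which the arm holds its last target. There are 200 camera calls.

### The job

Shut the open lid of the small curing chamber, turn its turnbutton a quarter turn so that it lies square across the lid's edge, and then press the sprung paddle of the hold-to-run switch down until it lies level with the tops of its side cheeks, and keep it there: finish while still holding it level. Do not press the paddle before the lid is latched, never press it well past level towards its bottom stop, and leave the other things on the bench standing where they are.

Things in the scene. Friction and masses are not known exactly. Their poses are not given: they have to be found in the camera images.
- chamber: White curing chamber fixed to the bench, 180 (x) x 200 (y) x 75 mm high, walls 7 mm, open under its lid. Origin: centre of the underside; x points from the turnbutton side to the hinge side (away from the robot), y left, z up. On the middle of its -x side a boss (x = -134 to -90 mm, 36 mm wide) rises to 85 mm and carries the turnbutton.
- lid (a joint): Lid's hinge angle, rad: 0 = shut, grows as the lid opens upward; starts 0.35 to 0.7. The hinge axis runs along the chamber's y at its x = +90, z = 75 mm. The hinge is stiff: the lid stays where it is left and shuts with a few newtons pushed down on its top.
- lid_front (a point): Middle of the lid's front upper edge, 180 mm from the hinge axis, 85 mm above the bench when shut. The lid is a white plate 180 x 200 x 10 mm (upper face at 85 mm when shut); a grey lamp housing 22 mm tall stands on it 15 to 61 mm from the hinge axis, 140 mm wide; from there to the front edge it is flat (amber window, flush).
- turnbutton (a joint): Turn of the turnbutton about its vertical pivot, rad: 0 = tongue along the chamber's +y, clear of the lid; grows clockwise seen from above; 1.57 = tongue along the chamber's +x, square across the lid's front edge. Starts 0 to 0.25, stops at 1.6; light friction (0.06 N m), stays where it is left.
- turn_fin (a point): On the turnbutton's pivot axis, 112 mm above the bench, in its upright fin (chamber x = -118, y = 0). A plain steel bar 12 mm thick: the tongue reaches from 22 mm behind the pivot to 50 mm ahead, 87 to 97 mm above the bench (2 mm over the shut lid); the fin, 36 mm long along the tongue, centred on the pivot, 12 mm thick, rises to 122 mm. y points along the tongue.
- turn_tip (a point): Tip of the turnbutton's tongue, 50 mm from the pivot, 92 mm above the bench.
- switch: Hold-to-run switch: grey base plate fixed to the bench, 150 (x) x 100 (y) x 20 mm high, left or right of the chamber (a white balance with a round pan is on the other side). Origin: centre of the underside; x points to the paddle's hinge end, z up. Two upright cheeks (x = 10 to 70 mm, 10 mm thick, 58 mm apart inside) rise to 70 mm above the bench.
- paddle (a joint): Paddle's hinge angle, rad: 0 = released, free end raised 0.30 rad above level; grows as pressed down; 0.30 = level, upper face 70 mm above the bench, flush with the cheeks' tops; 0.55 = bottom stop. Hinge axis along the switch's y at x = +55, z = 60 mm. Springs back: moment 1.3 N m per rad x (angle + 0.2), so 7 to 8 N at the ribbed end hold it level.
- paddle_pad (a point): The place to press: middle of three thin black ribs on the paddle's upper face, 88 mm from the hinge axis towards the free end. The paddle is an aluminium plate 46 mm wide, 10 mm thick, upper face 10 mm above the axis, free end 112 mm from it. This point is about 95 mm above the bench at rest, 70 mm when level. z points out of the face.
- weight: Steel weight, 36 mm across, 48 mm tall, standing on the balance's pan; to be left alone. Origin at its underside.
- jar: Small amber jar, 38 mm across, 55 mm tall, beside the turnbutton boss; to be left alone. Origin at its underside.
- tape: White plastic ring, 72 mm across, 25 mm tall, lying on the bench; to be left alone. Origin at its underside.
- can: White can, 56 mm across, 115 mm tall; to be left alone. Origin at its underside.
- squeeze: Black bottle with an orange cap, 66 mm across, 115 mm tall; to be left alone. Origin at its underside.
- brush: Wooden-handled brush lying on the bench; to be left alone.
- block: Aluminium block 70 x 40 x 25 mm lying on the bench; to be left alone. Origin at its underside.
Mind the look-alikes: they are no part of the job. Of the things that look like the switch, take the one that is farthest to the robot's right at the start.

How it is judged (in metres and radians):
On the way, in this order (a step that is already met when the one before it is completed fails the run):
1. the lid is shut (value of joint lid below 0.06 rad), for 0.2 s.
2. the turnbutton lies across the lid, the lid shut (value of joint lid below 0.06 rad and value of joint turnbutton above 1.27 rad), for 0.2 s.
3. the paddle is pressed level by the robot (value of joint paddle between 0.22 and 0.38 rad and contact force between any of the fingers, the arm and paddle above 2.5 N), for 0.5 s.
At the end, for the whole second after the job is handed in: The lid is shut (within 0.06 rad), the turnbutton is turned across it (at least 1.27 rad of 1.57), and the robot is still holding the paddle level (0.22 to 0.38 rad pressed, 0.30 being level) with at least 2.5 N of contact, through the last second (all of step 2 and all of step 3); the arm keeps its last pose, push and grip.
It fails at once if the paddle is pressed (beyond 0.15 rad) while the turnbutton is not across the lid or the lid is not shut (value of joint paddle above 0.15 rad and (value of joint turnbutton below 1.2 rad or value of joint lid above 0.1 rad)).
It fails at once if the paddle is pressed well past level (beyond 0.46 rad) towards its bottom stop (value of joint paddle above 0.46 rad).
It fails at once if another thing on the bench is shifted by more than 30 mm or knocked over (distance of any of weight, jar, tape, can, squeeze, brush, block from where it was at the start of the episode above 0.03 m or angle between any of jar, can, squeeze, weight's own z axis and vertical above 0.5 rad).
It also fails if it takes over 64 s, if anything falls off the work surface, if the arm or the gripper's body presses on something with over 40 N, if the wrist force passes 120 N, or if a joint passes its speed limit or range.

## Working session

There is one attempt and no reset: what is moved stays moved. The work goes in short steps, Python scripts to look and compute and a shell command to move; the robot and the scene stay as the last step left them, time stands still between calls to the robot, and variables do not carry over. Pictures are saved under pics/ and viewed, at most 10 in all, crops included, and the job is handed in when it is done.

```bash
mkdir -p pics; cat > h.py <<'E'
import numpy as np, cv2
from cell import *
def shot(n):
    im,d=camera(n); i=camera_info(n); np.savez(f'{n}.npz',im=im,d=d,K=i['intrinsics'],T=i['world_from_camera'])
    return im,d
def pt(n,u,v,w=1):
    z=np.load(f'{n}.npz'); D=z['d'][v-w:v+w+1,u-w:u+w+1]; D=D[D>0]; Z=np.median(D)
    p=np.linalg.inv(z['K'])@[u,v,1]*Z
    return (z['T']@[*p,1])[:3].round(1)
def save(im,f,box=None,s=1):
    if box: im=im[box[1]:box[3],box[0]:box[2]]
    cv2.imwrite('pics/'+f,cv2.resize(im[:,:,::-1],None,fx=s,fy=s,interpolation=cv2.INTER_CUBIC))
E
python3 -c "
from h import *
a,_=shot('top');save(a,'top0.png',s=1.25)
a,_=shot('scene');save(a,'sc0.png',s=1.25)
print(read_state())"
```

```text
{'clock': 0.1, 'joints': array([-1.37456649e+00,  3.00409642e-01,  1.52152090e+00, -1.68400636e-05,
        1.32069533e+00, -6.66047325e-02]), 'qd': array([-0.00032677, -0.00103183, -0.00078626,  0.00043545,  0.00049378,
        0.00131468]), 'effort': array([ 9.00542891e-04, -5.32645583e+01, -3.53282940e+01,  7.09587545e-02,
        2.34971254e-02, -6.06190315e-05]), 'eef_pos': array([ 142.83845504, -530.85357696,  176.54551499]), 'eef_rot': array([-3.14056064e+00, -5.24905202e-05,  2.62838715e-01]), 'wrist_force': array([-0.70983775,  0.30266572, -0.46682686]), 'moment': array([0.00732678, 0.00794881, 0.00985266]), 'finger_force': 0.0, 'finger_gap': 94.12347062887658}
```

View pics/top0.png

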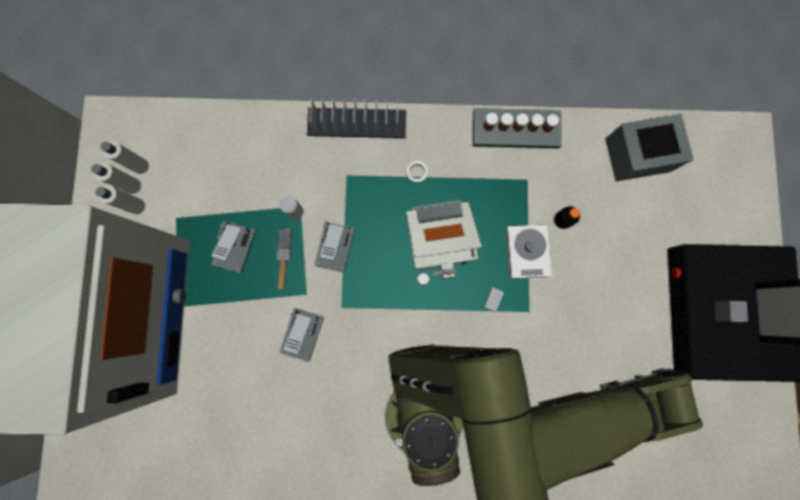

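View pics/sc0.png

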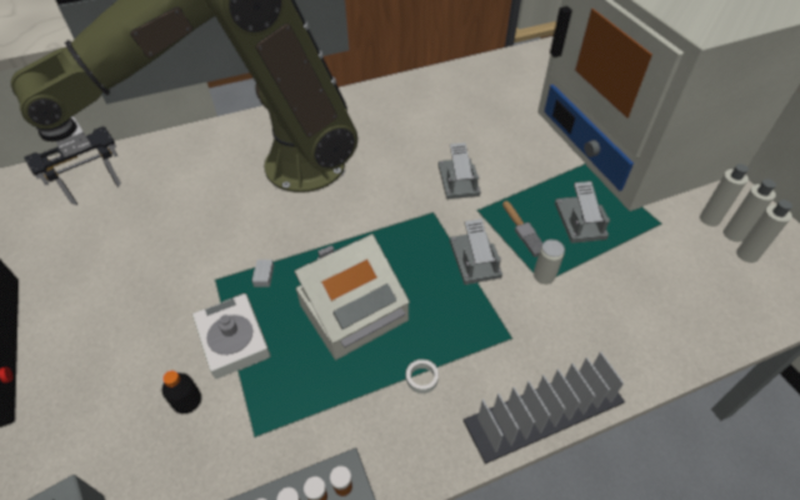

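The top picture shows the chamber at (443,235), the turnbutton at (447,272), the jar at (423,279), and the balance at (530,250). Three things look like the switch: (335,245), (232,245) and (300,333). Image right is the robot's right, so (335,245), beside the chamber and opposite the balance, should be the one. I'll confirm it in an enlarged crop.

```bash
python3 -c "
from h import *
z=np.load('top.npz');save(z['im'],'c1.png',(240,130,400,240),5)
for u,v in [(268,196),(186,196),(240,266)]: print(u,v,pt('top',u,v))
print(z['T'].round(3).tolist(),z['K'].tolist())
i=camera_info('wrist');print(i['world_from_camera'].round(3).tolist(),i['intrinsics'].tolist())
"
```

```text
268 196 [527.  291.6  89.8]
186 196 [528.2 636.1  27.5]
240 266 [253.3 388.6  85.1]
[[0.022, -0.991, 0.13, 321.932], [-1.0, -0.023, -0.005, 78.992], [0.008, -0.129, -0.992, 1524.939], [0.0, 0.0, 0.0, 1.0]] [[368.4247299865058, 0.0, 323.9839388784487], [0.0, 368.4247299865058, 201.67198884309911], [0.0, 0.0, 1.0]]
[[0.259, -0.928, -0.268, 221.739], [-0.966, -0.25, -0.071, -510.841], [-0.002, 0.278, -0.961, 383.617], [0.0, 0.0, 0.0, 1.0]] [[294.4312289442362, 0.0, 319.5506862367855], [0.0, 294.4312289442362, 201.0047512249994], [0.0, 0.0, 1.0]]
```

View pics/c1.png

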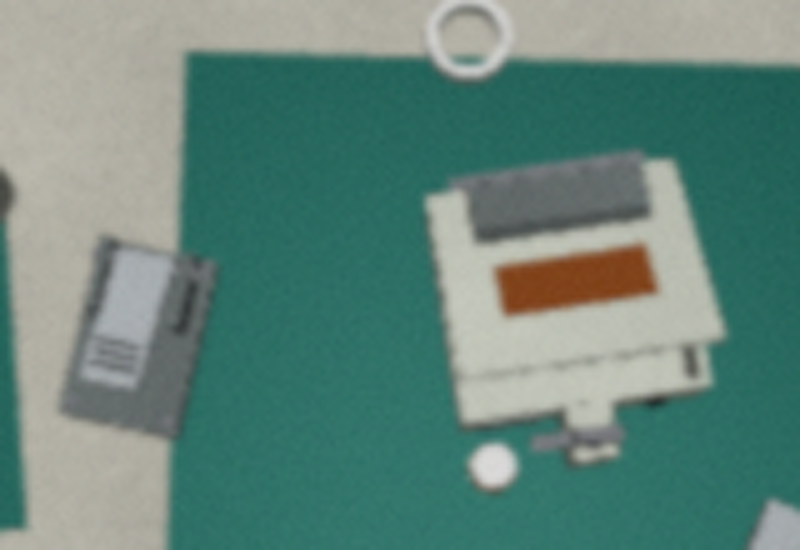

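```bash
cat >> h.py <<'E'
def ray(n,u,v,h):
    z=np.load(f'{n}.npz'); d=z['T'][:3,:3]@np.linalg.inv(z['K'])@[u,v,1]; o=z['T'][:3,3]
    return (o+d*(h-o[2])/d[2]).round(1)
E
python3 -c "
from h import *
c=lambda x,y:(240+x/5,130+y/5)
for n,x,y,h in [('frontL',460,425,75),('frontR',712,385,75),('fin',597,436,122),('tip',532,443,97),('jar',493,467,55),('pad',117,357,95),('swBL',62,410,20),('swBR',178,437,20),('swTR',215,260,20)]: print(n,ray('top',*c(x,y),h))
for x,y in [(590,360),(580,285),(525,250)]: 
  u,v=c(x,y);print(pt('top',int(u),int(v)))
"
```

```text
frontL [459.1  38.2  75. ]
frontR [ 495.5 -161.2   75. ]
fin [448.6 -65.4 122. ]
tip [444.3 -17.5  97. ]
jar [428.   10.6  55. ]
pad [504.5 307.9  95. ]
swBL [469.3 363.   20. ]
swBR [449.3 267.2  20. ]
swTR [597.  242.3  20. ]
[522.1 -70.7   8.1]
[561.7 -49.2 142.8]
[591.9  -8.3 121.8]
```

```bash
python3 -m handwheel '0 0 0.8 0 1;0 0 0.7 0 1;0.485 0.6 0 0.8 1;0.485 0.6 0 0.8 1;0.485 0.6 0 0.8 1;0.485 0.6 0 0.8 1;0.485 0.6 0 0.8 1;0.485 0.6 0 0.8 1;0.485 0.6 0 0.8 1;0.485 0.6 0 0.8 1;0.485 0.6 0 0.8 1;0.485 0.6 0 0.8 1'
python3 -m handwheel '0.485 0.6 0 0.8 1;0.485 0.6 0 0.8 1;0.485 0.6 0 0.8 1;0.485 0.6 0 0.8 1;0.485 0.6 0 0.8 1;0.485 0.6 0 0.8 1;0.485 0.6 0 0.8 1;0.485 0.6 0 0.8 1;0.485 0.6 0 0.8 1;0.485 0.6 0 0.8 1;0 0 0 0 1'
```

```text
clock: 1.1
eef_pos: [337.5, -289.7, 236.9]
eef_rot: [-3.141, -0.0, 0.964]
wrist_force: [0.7, -0.5, 0.1]
finger_gap: 17.2
finger_force: 0.0
clock: 2.02
eef_pos: [532.6, -47.7, 236.2]
eef_rot: [-3.141, -0.001, 1.667]
wrist_force: [-0.5, 0.5, -1.4]
finger_gap: 0.5
finger_force: 0.0
```

Now I'll lower onto the lid: 236 → about 84 mm, a drop of 152 mm (3.8 units).

```bash
python3 -m handwheel '0 0 -0.5 0 1;0 0 -0.5 0 1;0 0 -0.4 0 1;0 0 -0.3 0 1;0 0 -0.3 0 1;0 0 -0.3 0 1;0 0 -0.3 0 1;0 0 -0.3 0 1;0 0 -0.3 0 1;0 0 -0.2 0 1;0 0 -0.1 0 1;0 0 0 0 1'
python3 -m handwheel '0 0 -0.1 0 1;0 0 -0.1 0 1;0 0 -0.1 0 1;0 0 0 0 1'
```

```text
clock: 3.02
eef_pos: [530.4, -51.2, 96.3]
eef_rot: [-3.14, -0.0, 1.659]
wrist_force: [0.4, 0.6, 0.2]
finger_gap: 0.6
finger_force: 0.0
clock: 3.35
eef_pos: [530.7, -51.1, 84.4]
eef_rot: [-3.141, -0.0, 1.659]
wrist_force: [0.7, 0.0, 0.1]
finger_gap: 0.3
finger_force: 0.0
```

```bash
python3 -m handwheel '0 0 -0.06 0 1;0 0 -0.06 0 1;0 0 0 0 1;0 0 0 0 1'
```

```text
clock: 3.68
eef_pos: [530.8, -51.1, 80.1]
eef_rot: [-3.141, -0.0, 1.659]
wrist_force: [-0.4, -0.5, 0.2]
finger_gap: 0.2
finger_force: 0.0
```

No contact at 80 mm, so I need to look before going any lower.

```bash
python3 -c "
from h import *
a,_=shot('scene');save(a,'sc1.png',(200,150,360,300),5)"
```

```text
(no output)
```

View pics/sc1.png

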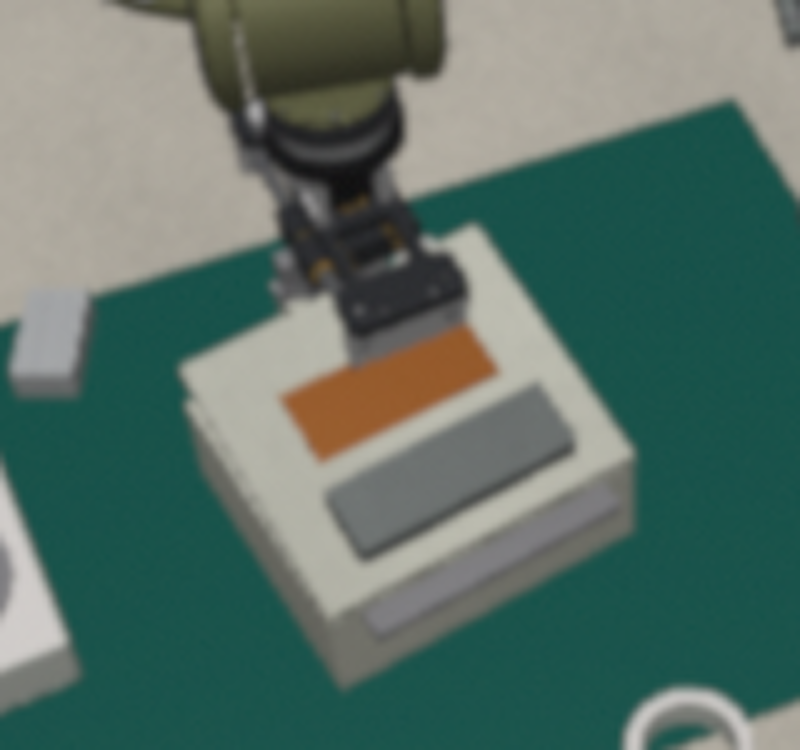

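The lid looks shut or nearly so: the seam at crop (190,405) is thin and the fingers rest on the plate at (400,350). I'll check the plate's slope by depth.

```bash
python3 -c "
from h import *
for x,y in [(210,370),(250,370),(300,340),(350,400),(340,440),(470,240),(330,590),(600,450),(400,600),(220,420)]: print(x,y,pt('scene',200+x//5,150+y//5))
s=read_state();print(s['wrist_force'],s['moment'],s['effort'],s['eef_pos'])"
```

```text
210 370 [ 513.4 -138.5  111.1]
250 370 [ 521.5 -117.   110.1]
300 340 [512.5 -83.8 111.2]
350 400 [559.4 -69.4 103.5]
340 440 [581.1 -82.9  99.4]
470 240 [480.5  34.1 112.8]
330 590 [ 665.6 -117.7   86.7]
600 450 [635.8  55.   85.5]
400 600 [676.  -82.1  69.3]
220 420 [ 545.5 -142.7  105.3]
[ 0.01191732  0.2587682  -0.67303207] [-0.02989319 -0.08517889  0.01989441] [-1.53064780e-02 -5.31655669e+01 -3.16535819e+01  5.55008103e-02
  1.74814719e-02 -2.24077030e-04] [530.84920703 -51.06925745  80.17589943]
```

```bash
python3 -m handwheel '0 0 -0.1 0 1;0 0 -0.1 0 1;0 0 -0.1 0 1'; python3 -c "
from h import *
shot('scene')
for x,y in [(210,370),(250,370),(300,340),(350,400),(470,240),(330,590),(600,450),(365,350),(365,335),(430,330)]: print(x,y,pt('scene',200+x//5,150+y//5))
print(read_state()['wrist_force'])"
```

```text
clock: 3.98
eef_pos: [530.8, -51.1, 67.9]
eef_rot: [-3.141, 0.0, 1.659]
wrist_force: [-0.9, 0.6, 1.7]
finger_gap: 0.5
finger_force: 0.9
210 370 [ 502.3 -137.4   96.9]
250 370 [ 512.6 -115.9   98.5]
300 340 [502.4 -82.1  98.1]
350 400 [552.7 -68.   94.2]
470 240 [393.3  60.3   5.3]
330 590 [ 664.8 -117.6   85.3]
600 450 [635.7  55.   85.4]
365 350 [621.1 -69.5 225.9]
365 335 [618.9 -67.9 235.2]
430 330 [616.  -32.6 218.3]
[-0.08080131  0.14009106  0.83010918]
```

```bash
python3 -c "
from h import *
a,_=shot('wrist');save(a,'w1.png',s=1.25)
i=camera_info('wrist');T=i['world_from_camera'];p=np.linalg.inv(T)@[530.8,-51.1,67.9,1];q=i['intrinsics']@p[:3];print(q[:2]/q[2],p)
p=np.linalg.inv(T)@[530.8,-51.1,96,1];q=i['intrinsics']@p[:3];print(q[:2]/q[2])"
```

```text
[319.15987965 227.47376762] [ -0.29284638  19.83424983 220.62861977   1.        ]
[319.02899399 242.96992245]
```

View pics/w1.png

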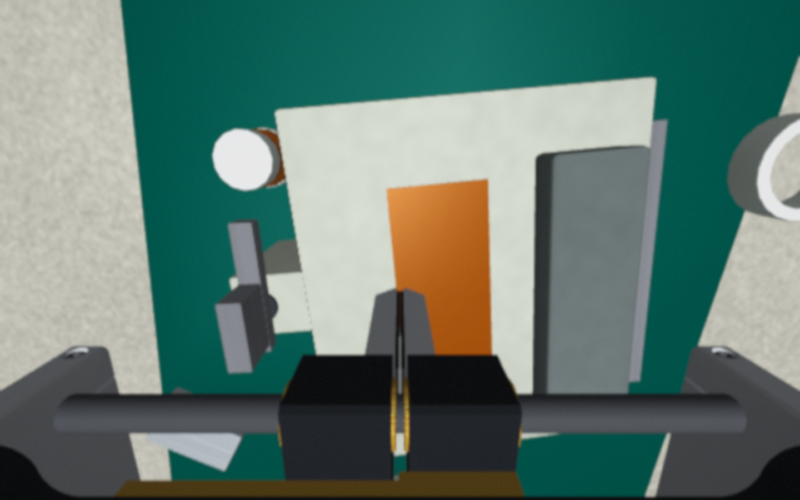

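```bash
python3 -c "
from h import *
for u,v in [(250,120),(300,120),(350,180),(360,220),(350,250),(270,250),(290,235),(320,240),(320,236),(480,200),(415,200)]: print(u,v,pt('wrist',u,v))"
```

```text
250 120 [484.1  23.1  97.2]
300 120 [512.9  25.6  95.6]
350 180 [546.4  -7.8  93.9]
360 220 [556.  -33.6  93.7]
350 250 [551.9 -55.2  94.2]
270 250 [499.1 -58.4  97.3]
290 235 [511.5 -47.1  96.2]
320 240 [530.8 -44.2 107. ]
320 236 [530.8 -44.1 100.9]
480 200 [621.4  -9.8 109.2]
415 200 [590.7 -18.1  89.5]
```

```bash
python3 -m handwheel '0 0 -0.1 0 1;0 0 -0.1 0 1;0 0 0 0 1'; python3 -m handwheel '0 0 -0.05 0 1;0 0 0 0 1'; python3 -c "
from h import *
shot('wrist')
for u,v in [(250,120),(300,120),(350,180),(270,250),(415,200)]: print(u,v,pt('wrist',u,v))
print(read_state()['wrist_force'])"
```

```text
clock: 4.33
eef_pos: [530.6, -51.1, 59.4]
eef_rot: [-3.141, -0.0, 1.659]
wrist_force: [-0.1, 0.3, 0.4]
finger_gap: 0.4
finger_force: 0.0
clock: 4.5
eef_pos: [530.8, -51.1, 58.0]
eef_rot: [-3.141, -0.0, 1.659]
wrist_force: [-0.3, -0.2, 0.2]
finger_gap: 0.3
finger_force: 0.0
250 120 [483.8  23.   85.4]
300 120 [513.1  25.6  85.5]
350 180 [546.5  -7.4  86.5]
270 250 [499.  -59.6  85.5]
415 200 [589.3 -17.   85.1]
[-0.5244403   0.02002162  1.07994827]
```

The lid is shut: all its points are at 85–86 mm. Contact came about 27 mm above the reported TCP, so I'll check that when the fingers are in free air. Next I'll rise and move over the fin.

```bash
python3 -m handwheel '0 0 0.5 0 1;0 0 0.8 0 0.4;0 0 0.8 0 0.4;0 0 0.8 0 0.4;-0.5 -0.1 0 0 0.4;-0.5 -0.1 0 0 0.4;-0.5 -0.1 0 0 0.4;-0.5 -0.1 0 0 0.4;0 0 0 0 0.4;0 0 0 0 0.4'; python3 -c "
from h import *
s=read_state();print(s['eef_pos'])
a,_=shot('wrist');save(a,'w2.png',s=1.25)
i=camera_info('wrist');T=i['world_from_camera']
for dz in (0,27):
  p=np.linalg.inv(T)@[*(s['eef_pos']+[0,0,dz]),1];q=i['intrinsics']@p[:3];print(dz,q[:2]/q[2])"
```

```text
clock: 5.38
eef_pos: [450.8, -67.3, 174.8]
eef_rot: [3.141, 0.0, 1.658]
wrist_force: [-0.1, -1.2, 0.5]
finger_gap: 55.4
finger_force: 0.0
[450.79058492 -67.25400176 174.75018429]
0 [318.14490625 227.25493693]
27 [317.96611218 242.02515281]
```

View pics/w2.png

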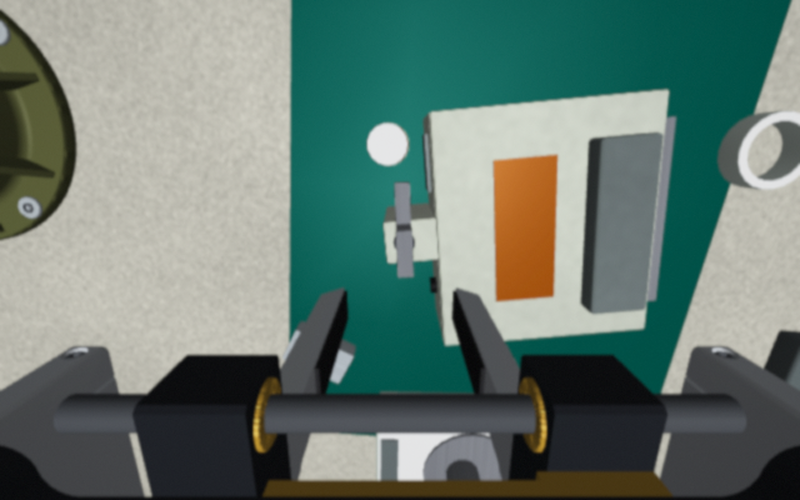

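```bash
python3 -c "
from h import *
for u,v in [(276,236),(274,240),(366,236),(368,242)]: print('tip',u,v,pt('wrist',u,v,0))
for u,v in [(322,150),(322,160),(322,190),(323,205),(324,214)]: print(u,v,pt('wrist',u,v))
print('tip',ray('wrist',322,147,97),'tail',ray('wrist',324,221,97), 'fin', ray('wrist',322,192,122),ray('wrist',323,212,122))"
```

```text
tip 276 236 [423.5 -63.2 206.9]
tip 274 240 [423.4 -62.2 215.3]
tip 366 236 [480.2 -56.9 209.9]
tip 368 242 [480.1 -56.9 219.1]
322 150 [449.9 -18.2  96.6]
322 160 [450.8 -27.8  96.2]
322 190 [452.7 -51.4 121.5]
323 205 [454.9 -65.6 121.3]
324 214 [456.6 -74.  122. ]
tip [449.7 -15.3  97. ] tail [458.4 -89.9  97. ] fin [452.9 -53.2 122. ] [455.5 -72.2 122. ]
```

```bash
python3 -m handwheel '0.1 0 -0.4 0.33 0.4;0 0 -0.5 0 0.4;0 0 -0.5 0 0.4;0 0 -0.4 0 0.4;0 0 -0.3 0 0.4;0 0 -0.2 0 0.4;0 0 -0.2 0 0.4;0 0 0 0 0.4;0 0 0 0 1;0 0 0 0 1;0 0 0 0 1;0 0 0 0 1' 20; python3 -m handwheel '0 0 0 0 1;0 0 0 0 1;0 0 0 0 1'
```

```text
clock: 6.43
eef_pos: [455.2, -67.2, 74.8]
eef_rot: [3.141, 0.0, 1.688]
wrist_force: [0.5, 0.3, -0.4]
finger_gap: 33.3
finger_force: 0.0
clock: 6.68
eef_pos: [454.9, -67.1, 74.4]
eef_rot: [3.141, 0.0, 1.688]
wrist_force: [0.0, -0.6, -0.0]
finger_gap: 13.4
finger_force: 0.0
```

```bash
python3 -m handwheel '0 0 0 0 1;0 0 0 0 1;0 0 0 0 1;0 0 0 -0.5 1;0 0 0 -1 1;0 0 0 -1 1;0 0 0 -1 1;0 0 0 -1 1;0 0 0 -1 1;0 0 0 -1 1;0 0 0 -1 1;0 0 0 -1 1' ; python3 -m handwheel '0 0 0 -1 1;0 0 0 -1 1;0 0 0 -1 1;0 0 0 -1 1;0 0 0 -1 1;0 0 0 -1 1;0 0 0 -1 1;0 0 0 -1 1;0 0 0 -0.7 1;0 0 0 0 1;0 0 0 0 1'
```

```text
clock: 7.68
eef_pos: [452.3, -66.5, 74.2]
eef_rot: [-3.136, 0.003, 0.942]
wrist_force: [-25.2, 4.8, 22.5]
finger_gap: 11.8
finger_force: 20.0
clock: 8.6
eef_pos: [451.9, -64.2, 73.9]
eef_rot: [-3.135, 0.006, 0.187]
wrist_force: [-22.8, 22.6, 20.6]
finger_gap: 11.7
finger_force: 20.0
```

```bash
python3 -m handwheel '0 0 0 0 0.4;0 0 0 0 0.4;0 0 0 0 0.4;0 0 0 0 0.4;0 0 0 0 0.4;0 0 0.5 0 0.4;0 0 0.7 0 0.4;0 0 0.7 0 0.4;0 0 0.6 0 0.4;0 0 0 0 0.4'; python3 -c "
from h import *
print(read_state()['eef_pos'])
a,_=shot('wrist');save(a,'w3.png',s=1.25)"
```

```text
clock: 9.43
eef_pos: [456.8, -67.6, 178.7]
eef_rot: [3.139, -0.007, 0.187]
wrist_force: [0.4, -0.2, 1.2]
finger_gap: 56.3
finger_force: 0.0
[456.77292215 -67.64095082 178.72324465]
```

View pics/w3.png

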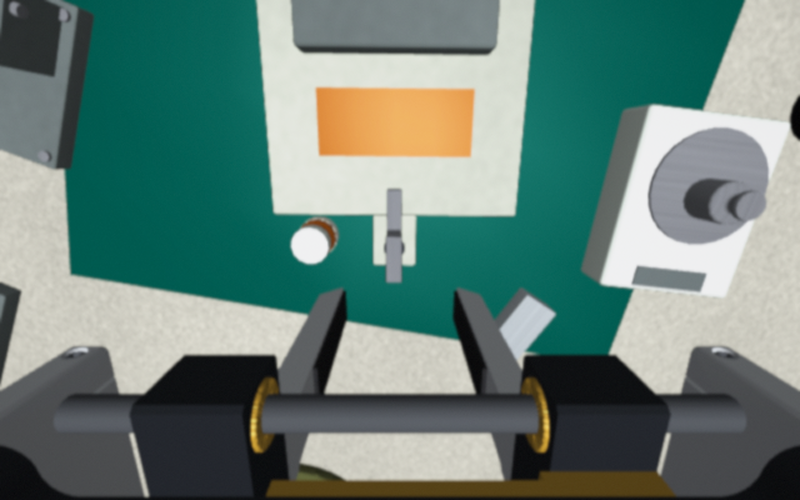

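The tongue runs along (394,190)–(394,282), square across the lid's front edge at row 213, so the lid is latched. The jar and block are undisturbed. Now to the switch with closed fingers.

```bash
python3 -m handwheel '0.09 0.78 0 -0.33 1;0.09 0.78 0 -0.33 1;0.09 0.78 0 -0.33 1;0.09 0.78 0 -0.33 1;0.09 0.78 0 -0.33 1;0.09 0.78 0 -0.33 1;0.09 0.78 0 -0.33 1;0.09 0.78 0 -0.33 1;0.09 0.78 0 -0.33 1;0.09 0.78 0 -0.33 1;0.09 0.78 0 -0.33 1;0.09 0.78 0 -0.33 1';python3 -m handwheel '0 0 0 0 1;0 0 0 0 1'; python3 -c "
from h import *
a,_=shot('wrist');save(a,'w4.png',s=1.25)"
```

```text
clock: 10.48
eef_pos: [497.7, 308.7, 172.8]
eef_rot: [3.141, 0.001, -0.16]
wrist_force: [1.0, -0.7, 0.6]
finger_gap: 0.5
finger_force: 0.0
clock: 10.65
eef_pos: [497.5, 308.0, 172.4]
eef_rot: [3.14, 0.002, -0.157]
wrist_force: [-0.5, -1.1, 0.1]
finger_gap: 0.6
finger_force: 0.0
```

View pics/w4.png

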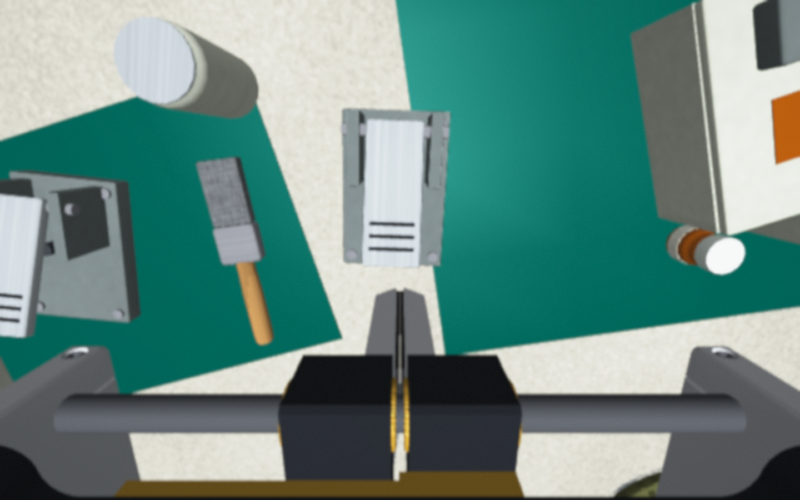

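The paddle's middle rib is at (392,236), with the cheeks either side at (353,145) and (436,155). This is the switch picked out earlier.

```bash
python3 -c "
from h import *
print(pt('wrist',314,189),pt('wrist',314,120),pt('wrist',314,205),pt('wrist',300,165),pt('wrist',329,165))
print('cheeks',pt('wrist',283,130),pt('wrist',349,130))"
```

```text
[510.3 310.   96.5] [575.1 299.7  75. ] [495.  312.4  99.8] [534.9 320.2  88.9] [530.3 291.7  88.4]
cheeks [570.3 332.6  70.7] [559.6 266.   69.6]
```

```bash
python3 -m handwheel '0.15 0.06 -0.5 0 1;0 0 -0.5 0 1;0 0 -0.5 0 1;0 0 -0.4 0 1;0 0 -0.3 0 1;0 0 -0.2 0 1;0 0 -0.2 0 1;0 0 -0.1 0 1;0 0 0 0 1;0 0 0 0 1'; python3 -c "
from h import *
shot('wrist')
for u,v in [(314,120),(305,165),(328,165),(305,190),(329,190),(329,210),(283,130),(349,130)]: print(u,v,pt('wrist',u,v))"
```

```text
clock: 11.53
eef_pos: [504.5, 309.6, 66.9]
eef_rot: [-3.141, -0.001, -0.159]
wrist_force: [0.2, -2.6, 3.1]
finger_gap: 0.4
finger_force: 1.4
314 120 [583.2 300.2  71.7]
305 165 [555.8 310.6  80.2]
328 165 [553.3 295.6  79.5]
305 190 [540.  313.2  84.2]
329 190 [537.4 297.5  84. ]
329 210 [524.7 299.5  87.4]
283 130 [580.1 321.6  72.8]
349 130 [573.2 278.3  73.4]
```

Contact just made. Now to level in stages.

```bash
python3 -m handwheel '0 0 -0.1 0 1;0 0 -0.1 0 1;0 0 -0.1 0 1;0 0 -0.1 0 1;0 0 -0.1 0 1;0 0 0 0 1;0 0 0 0 1'; python3 -c "
from h import *
shot('wrist')
for u,v in [(314,120),(305,165),(328,165),(305,190),(329,190),(329,210)]: print(u,v,pt('wrist',u,v))"
```

```text
clock: 12.17
eef_pos: [503.7, 310.1, 46.0]
eef_rot: [-3.141, 0.001, -0.158]
wrist_force: [-3.7, 1.1, 6.9]
finger_gap: 0.5
finger_force: 3.2
314 120 [582.5 300.2  69.7]
305 165 [556.8 310.1  71. ]
328 165 [554.6 296.   71.3]
305 190 [541.2 312.8  72. ]
329 190 [538.8 297.8  71.7]
329 210 [525.8 299.8  72.4]
```

```bash
python3 -m handwheel '0 0 -0.08 0 1;0 0 0 0 1;0 0 0 0 1;0 0 0 0 1;0 0 0 0 1;0 0 0 0 1;0 0 0 0 1;0 0 0 0 1;0 0 0 0 1;0 0 0 0 1;0 0 0 0 1;0 0 0 0 1'; python3 -c "
from h import *
shot('wrist')
for u,v in [(314,120),(305,165),(328,165),(305,190),(329,190),(329,210)]: print(u,v,pt('wrist',u,v))
shot('top')
c=lambda x,y:(round(240+x/5),round(130+y/5))
for x,y in [(470,330),(480,380),(690,350),(700,280)]: print(pt('top',*c(x,y)))
print(read_state()['wrist_force'])"
```

```text
clock: 13.22
eef_pos: [503.8, 310.1, 43.1]
eef_rot: [-3.141, 0.0, -0.158]
wrist_force: [-4.3, 1.3, 7.7]
finger_gap: 0.5
finger_force: 3.5
314 120 [582.6 300.2  69.2]
305 165 [557.1 310.   69.9]
328 165 [554.9 296.1  70.2]
305 190 [541.7 312.7  70.5]
329 190 [539.2 297.8  70.2]
329 210 [526.3 299.8  70.6]
[533.6  32.   85.5]
[494.3  23.3  83.3]
[ 521.5 -141.8   86.8]
[ 592.5 -162.8    3.5]
[-4.10897062  0.66240966  7.62418635]
```

The paddle is level at 70 mm with about 7.7 N on it, the lid is shut, and the turnbutton is across it. Handing in.

```bash
python3 -c "
from cell import *
print(sign_off())"
```

```text
the job is handed in; nothing more can be done
None
```

I handed the job in with the lid shut, the turnbutton square across its edge, and the paddle held level (upper face about 70 mm) with about 7.7 N; `sign_off()` gave no verdict.

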